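# Hold the hidden lid release of the sample cooler

## Robot

A 7-joint arm with a two-finger parallel gripper is mounted at the origin on the work surface; the furniture and walls round the work are solid. World frame = base frame: x ahead of the robot, y to its left, z up, the work surface at z = 0. Lengths are in m, angles in rad, forces in N, time in s.
With the tool pointing down it reaches from about 0.4 to 0.85 m from the base axis. Payload 10.4 kg.
Tool frame: the origin (TCP) lies on the centre line of the jaws, within the pads' length; the fingertips stand 8 mm ahead of it and the grasp point (between the pads) lies 11 mm behind it (r.finger_overhang is the distance from the TCP to the fingertips, in m); z points along the fingers, y is the line along which they close (so a half turn about z gives the same grasp; the last joint's range is limited). The gripper opens to 87 mm and grips with 3 to 60 N. Pads are 19 mm wide; open, the fingers measure 117 mm over their backs; the gripper's body (75 mm by 190 mm) begins 51 mm behind the grasp point.
Start: joints at [-1.339, 0.332, -0.065, 1.46, 0.022, 1.35, -0.088], TCP at [0.158, 0.605, 0.231] pointing down, gripper open.
Joint ranges: [-2.6, 2.6], [-0.5, 2.12], [-1.47, 1.34], [0.16, 2.42], [-1.27, 4.41], [0.06, 2.06], [-2.6, 2.6]. Speed limits (rad/s): [2.22, 2.22, 2.79, 2.79, 3.14, 3.14, 3.14].

## Interface

Orientations are given as a unit quaternion [x, y, z, w].
In Python, from bench import r, vision gives the robot as it stands.
- The arm moves only by the tool drive_tool, never from a script. Its argument "series" is a list of rows, each a list of 2 entries, a list of its own where there are three numbers: the shift along the world's x, y, z in cm, then the turn about the world's z in degrees. A call has exactly 10 rows; each row shifts and turns the commanded pose from where the row before left it; what a row does not reach is not made up. A row lasts 1/8 s, in which the tool goes at most 62.5 mm and 10.7 degrees, less where a joint would pass 70% of its speed; a pose out of reach is approached as far as the arm can. A call with a gripper value outside its range is refused whole. "hand" is the closure, from 0 (fully open) to 1 (shut), set as the call begins (left out, the last holds). The fingers move at their own pace and stop on an object; "newtons" is the grip in N (left out, the last holds). Time passes only in rows, so rows that do not move let the fingers close, or fill a call up. It gives the time, the measured TCP pose, the force, the opening and the grip force at its end, in the units of the state.
- r.read_state(): the state, without advancing time (a new reading comes with each control period).
- vision.camera(name): name is "scene" or "top"; returns a dict with "color" (420x560x3 uint8, red, green, blue), "intrinsics" (3x3 intrinsics, pixels), "R" (3x3) and "t" (3): a world point X has camera coordinates R X + t. Camera axes: x right, y down, z forward; pixel columns grow to the right and rows downward; lengths in m; the calibration is good to about 2 mm. A picture is of the moment at which its call begins. There is no depth.
- r.close_job(): hands the job in; it is judged then, once.
The state is a dict: "time": time; "joint_positions": joint angles; "joint_vel": joint speeds; "joint_torque": joint torques, N m; "ee_pos": TCP position; "eef_rot": TCP orientation; "ft_force": force on the tool from outside, world axes, zero at the start; "torque": the same for the moment, N m; "width": finger opening in m; "grip_force": force on a finger pad.
Only numpy, scipy, OpenCV 4.12 (cv2) and the standard library are available. Lean on these libraries where they do the work, as an engineer would, in place of code of your own. Each camera call takes 0.05 s, during which the arm holds its last target. There are 200 camera calls.

## Task

Somewhere along the black rail on the front edge of the white sample cooler one piece hides a release notch under a sprung cover that looks just like the rest: feel along the rail's top gently with a fingertip until it gives way, then press into the notch, fully down, so that the blue lid pops ajar. Finish while still holding the release down, so that the lid stays ajar. Do not push or pry the lid or the cooler's housing, and leave everything else on the bench where it stands.

Things in the scene. Friction and masses are not known exactly. Their poses are not given: they have to be found in the camera images.
- rail: Latch rail on the cooler's front top edge: level black bar 30 mm wide, top 70 mm above the worktop, 20 mm above the shoulder. Origin: centre of its top. y along it, x across towards the lid, z up. Six like-looking 40 mm pieces centred at y = -100, -60, -20, 20, 60, 100 mm, between 9 mm steel end caps. Five are rigid; one, in any place, is the notch's sprung cover. All is fixed.
- release (a joint): Depth of the hidden release in m: 0 = its cover flush with the rail's top, 0.012 = at its stop. The cover is one whole 40 mm piece; it sinks straight down between its neighbours, a notch open across the rail. Gives way at about 1.5 N, needs about 4 N at the stop, springs back when let go. The value does not tell which piece it is.
- lid (a joint): Angle of the blue lid in rad: 0 = shut, grows as its front edge rises; follows the release at 10 rad per m (0.12 rad, front edge about 18 mm up, with the release at its stop) and falls shut when the release is let go.
- cooler: White sample cooler, 215 x 268 mm, 50 mm tall, with a blue lid 148 x 250 mm and 15 mm proud, hinged at the back; the lid's front edge is 40 mm behind the rail's centre line. Origin on the worktop under it, 98 mm behind the rail's centre line (towards the rail's +x); axes as the rail's.
- loose_amber_bottle_4: Bystander: amber glass bottle with black cap, 52 mm wide, 101 mm tall. Origin at the centre of its underside. Loose; leave it alone.
- loose_timer: Bystander: round white timer with teal buttons, 66 mm wide, 24 mm tall. Origin at the centre of its underside. Loose; leave it alone.
- loose_vial_0: Bystander: small vial, white cap, yellow contents, 27 mm wide, 60 mm tall. Origin at the centre of its underside. Loose; leave it alone.
- loose_vial_2: Bystander: small vial, white cap, pale contents, 27 mm wide, 60 mm tall. Origin at the centre of its underside. Loose; leave it alone.
- loose_calculator: Bystander: black calculator, 122x76x15 mm, lying flat. Origin at the centre of its underside. Loose; leave it alone.
- loose_conical_flask: Bystander: clear conical flask, 71 mm wide, 101 mm tall. Origin at the centre of its underside. Loose; leave it alone.
- loose_marker_blue: Bystander: white and blue marker pen, 125x14x15 mm, lying flat. Origin at the centre of its underside. Loose; leave it alone.

How it is judged:
On the way:
1. the release is fully down and the lid is ajar (value of joint release above 0.0095 m and value of joint lid above 0.09 rad), for 0.3 s.
At the end, for the whole second after the job is handed in: A finger still presses (0.5 to 35 N) and holds the release at least 9.5 mm down of its 12 mm, with the lid ajar by more than 0.09 rad; every bystander is within 15 mm of where it stood (all of step 1 and contact force between the fingers and anything else between 0.5 and 35 N and distance of each of loose_amber_bottle_4, loose_timer, loose_vial_0, loose_vial_2, loose_calculator, loose_conical_flask, loose_marker_blue from where it was at the start of the episode below 0.015 m); the arm keeps its last pose, push and grip.
It fails at once if a bystander (bottle, timer, vial, calculator, flask or marker) was shifted, lifted or knocked more than 15 mm (distance of any of loose_amber_bottle_4, loose_timer, loose_vial_0, loose_vial_2, loose_calculator, loose_conical_flask, loose_marker_blue from where it was at the start of the episode above 0.015 m).
It fails at once if the lid or housing of the cooler was pushed or pried (more than 12 N) instead of the release (contact force between the arm and cooler above 12 N).
It fails at once if something was struck or pressed with more than 45 N (contact force between the arm and anything else above 45 N).
It also fails if it takes over 72 s, if anything falls off the work surface, if the arm or the gripper's body presses on something with over 40 N, if the wrist force passes 120 N, or if a joint passes its speed limit or range.

## Working session

There is one attempt and no reset: what is moved stays moved. The work goes in short steps, Python scripts to look and compute and a tool call to move; the robot and the scene stay as the last step left them, time stands still between calls to the robot, and variables do not carry over. Pictures are saved under pics/ and viewed, at most 10 in all, crops included, and the job is handed in when it is done.

Besides the shell and the picture viewer there is one more tool, called after "Emit:" by a JSON object that holds its "op" and its "data", one argument or row to a line. drive_tool: Moves the arm, as the interface text tells. Its arguments: {"type":"object","properties":{"series":{"type":"array"},"hand":{"type":"number"},"newtons":{"type":"number"}},"required":["series"]}

```bash
mkdir -p pics; python3 - <<'E'
from bench import r, vision
import cv2
for n in("scene","top"):
    c=vision.camera(n); cv2.imwrite(f"pics/{n}0.png",c["color"][:,:,::-1]); print(n,c["intrinsics"],c["R"],c["t"])
s=r.read_state(); print(s["time"],s["ee_pos"],s["eef_rot"],s["ft_force"],s["width"],r.finger_overhang)
E
```

```text
scene [[396.40021451   0.         275.02704194]
 [  0.         396.40021451 208.48651831]
 [  0.           0.           1.        ]] [[-0.93103013  0.3649397   0.00138523]
 [ 0.28133451  0.72014488 -0.63422571]
 [-0.2324517  -0.59009353 -0.77314671]] [ 0.52092955 -0.08828434  1.37110292]
top [[483.54028077   0.         288.87467488]
 [  0.         483.54028077 208.35387854]
 [  0.           0.           1.        ]] [[ 2.30481057e-02 -9.99733428e-01  1.36271207e-03]
 [-9.97386516e-01 -2.30873190e-02 -6.84624937e-02]
 [ 6.84757050e-02  2.18780149e-04 -9.97652760e-01]] [-0.04899155  0.56092743  1.31646214]
0.1 [0.15745664 0.60450967 0.22986471] [ 1.27062289e-01  9.91894553e-01 -6.06697752e-04 -4.61614784e-05] [-0.05310012  0.18790285 -0.58491659] 0.08708627239697919 0.008
```

View pics/top0.png

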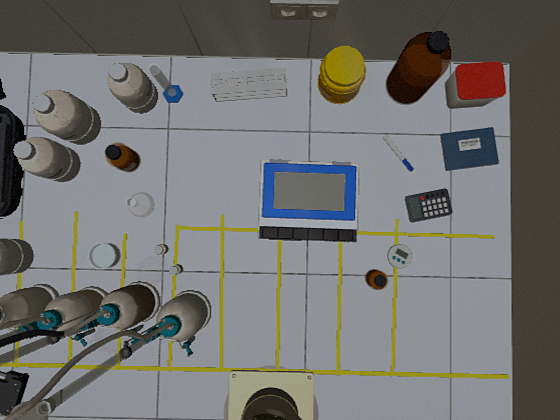

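View pics/scene0.png

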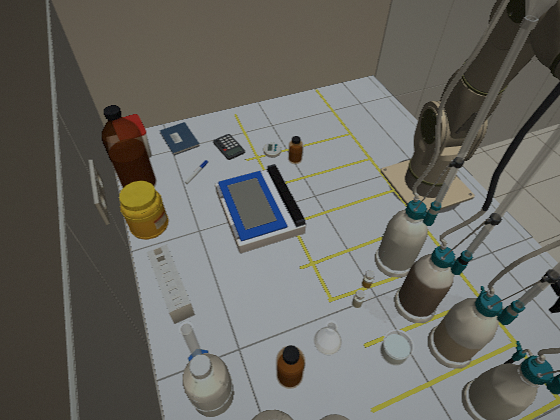

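The top view shows the cooler with the black rail running from about (260,233) to (357,235), and vials at (162,249) and (178,269). The timer is at (399,256) and the amber bottle at (376,280). The row of dispenser bottles is at lower left, by the arm's start.

```bash
cat > h.py <<'E'
import numpy as np, cv2
from bench import r, vision
def w(c,u,v,z):
    d=c["R"].T@np.linalg.solve(c["intrinsics"],[u,v,1]); o=-c["R"].T@c["t"]
    return o+d*(z-o[2])/d[2]
def px(c,X):
    p=c["intrinsics"]@(c["R"]@np.array(X)+c["t"]); return p[:2]/p[2]
E
python3 - <<'E'
from h import *
c=vision.camera("top"); im=c["color"]
s=vision.camera("scene")
print("camz",-c["R"].T@c["t"],-s["R"].T@s["t"])
g=cv2.cvtColor(im,cv2.COLOR_RGB2GRAY)
m=np.zeros_like(g); m[215:250,245:370]=(g[215:250,245:370]<75)*255
m=cv2.morphologyEx(m,cv2.MORPH_CLOSE,np.ones((3,3)))
k=max(cv2.findContours(m,0,2)[0],key=cv2.contourArea); b=cv2.minAreaRect(k); print(b)
for p in cv2.boxPoints(b): print(p,w(c,*p,.07))
print("tcp px",px(c,[.157,.605,.22]),px(s,[.157,.605,.22]))
for n,u,v,z in [("flask",140,204,.05),("vial",162,249,.06),("vial",178,269,.06),("amber",376,280,.1),("timer",399,256,.024),("disp",170,325,.2),("disp",108,314,.2)]: print(n,w(c,u,v,z))
a=cv2.resize(im[210:250,250:370],None,fx=6,fy=6,interpolation=2)[:, :720]
t=cv2.resize(im[200:420,0:250],None,fx=2.8,fy=1.6,interpolation=2)[:,:700]
o=np.zeros((a.shape[0]+t.shape[0],720,3),np.uint8);o[:a.shape[0],:a.shape[1]]=a;o[a.shape[0]:,:700]=t
cv2.imwrite("pics/crop1.png",o[:600,:,::-1])
E
```

```text
camz [ 0.47044495 -0.03631619  1.35184134] [0.82855375 0.68254861 1.0033499 ]
((307.4745178222656, 236.21339416503906), (96.83112335205078, 17.595924377441406), 2.0454084873199463)
[258.7758  243.27773] [0.46405861 0.04138776 0.07      ]
[259.40384 225.69301] [0.51056658 0.04099319 0.07      ]
[356.17325 229.14906] [ 0.50733388 -0.21559307  0.07      ]
[355.5452  246.73378] [ 0.46084398 -0.21456115  0.07      ]
tcp px [  5.2123487  372.16190461] [567.52589821 332.21263072]
flask [0.56227637 0.36597297 0.05      ]
vial [0.44288836 0.29906854 0.06      ]
vial [0.39099737 0.25445791 0.06      ]
amber [ 0.37706903 -0.26410391  0.1       ]
timer [ 0.43797441 -0.34013686  0.024     ]
disp [0.26858264 0.23665759 0.2       ]
disp [0.2907434  0.38336594 0.2       ]
```

View pics/crop1.png

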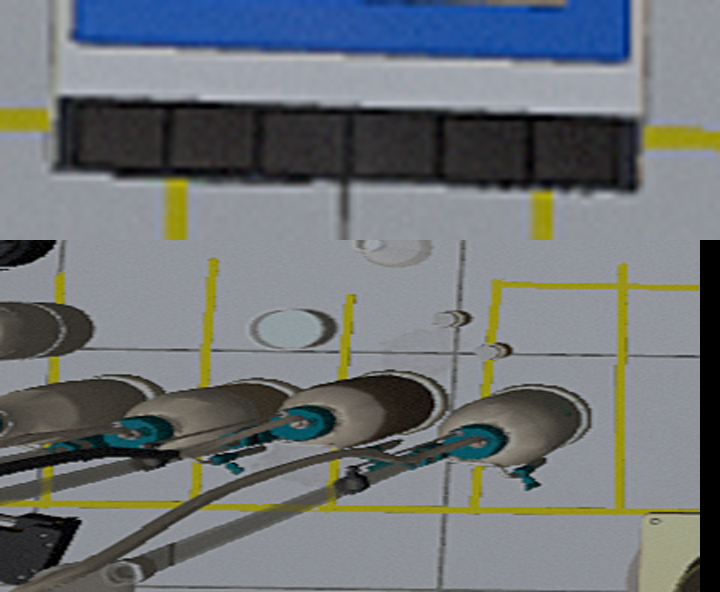

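The rail is clear, with pieces visible. Before sweeping the arm across, I'll triangulate the dispenser bottles and their rods.

```bash
python3 - <<'E'
from h import *
c=vision.camera("top"); s=vision.camera("scene")
P=[k["intrinsics"]@np.c_[k["R"],k["t"]] for k in(c,s)]
def tri(a,b):
    X=cv2.triangulatePoints(P[0],P[1],np.array(a,float),np.array(b,float)).ravel();X=X[:3]/X[3]
    return X.round(3),px(c,X)-a,px(s,X)-b
print("cap1",tri((170,325),(416,208)));print("cap2",tri((108,314),(441,257)));print("cap3",tri((50,319),(488,297)))
print("clamp1",tri((127,350),(458,152)))
for z in (.2,.3,.4,.5,.6,.7): print(z,w(c,43,407,z),px(s,w(c,43,407,z)),w(s,525,20,z),px(c,w(s,525,20,z)))
# rail position via scene
im=np.concatenate([cv2.resize(s["color"][0:300,360:560],None,fx=2,fy=2,interpolation=2),cv2.resize(s["color"][160:240,255:320],(400,600),interpolation=2)],1)
cv2.imwrite("pics/crop2.png",im[:,:,::-1])
E
```

```text
cap1 (array([0.275, 0.227, 0.243]), array([-0.37421869,  0.51992148]), array([-0.86257216,  0.00893633]))
cap2 (array([0.298, 0.369, 0.238]), array([ 0.32032355, -0.42964279]), array([ 0.79370275, -0.02881025]))
cap3 (array([0.285, 0.492, 0.258]), array([-0.43626966,  0.52071089]), array([-1.08062213,  0.06337762]))
clamp1 (array([0.263, 0.256, 0.45 ]), array([-1.00840865,  1.25304769]), array([-2.11752   ,  0.07592521]))
0.2 [0.07434582 0.52372793 0.2       ] [561.42128874 289.95660242] [-0.79851764 -0.51621759  0.2       ] [493.26271343 825.48494826]
0.3 [0.10873416 0.47510629 0.3       ] [557.27576595 253.27760441] [-0.59598181 -0.36699666  0.3       ] [439.73023317 774.61271974]
0.4 [0.1431225  0.42648465 0.4       ] [552.52603623 211.25266907] [-0.39344598 -0.21777573  0.4       ] [375.87330726 713.92911025]
0.5 [0.17751084 0.37786302 0.5       ] [547.02962252 162.62117968] [-0.19091015 -0.0685548   0.5       ] [298.38636584 640.29281744]
0.6 [0.21189918 0.32924138 0.6       ] [540.59542991 105.69235551] [0.01162568 0.08066613 0.6       ] [202.38412463 549.06132715]
0.7 [0.24628752 0.28061974 0.7       ] [532.961074    38.14465663] [0.21416151 0.22988706 0.7       ] [ 80.32987209 433.07245841]
```

View pics/crop2.png

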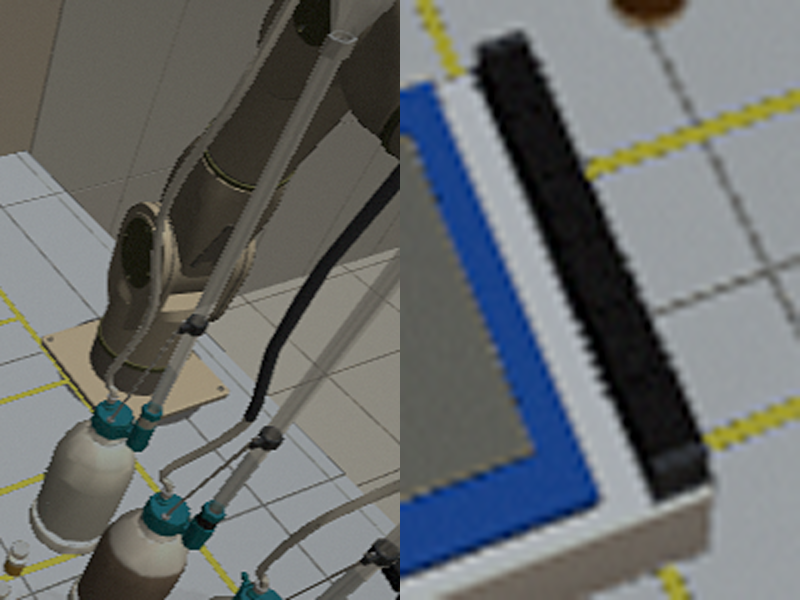

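The bottles carry vertical burettes about 0.72 m tall, at (0.25..0.3, 0.25..0.6). These fence the arm in, so I'll pass inside them: retract radially first, with the fingers shut, and watch the joints.

Emit:
{"op": "drive_tool", "data": {
  "series": [
    [[-0.7, -2.7, 1.2], 0],
    [[-0.7, -2.7, 1.2], 0],
    [[-0.7, -2.7, 1.2], 0],
    [[-0.7, -2.7, 1.2], 0],
    [[-0.7, -2.7, 1.2], 0],
    [[-0.7, -2.7, 1.2], 0],
    [[-0.7, -2.7, 1.2], 0],
    [[-0.7, -2.7, 1.2], 0],
    [[-0.7, -2.7, 1.2], 0],
    [[-0.7, -2.7, 1.2], 0]
  ],
  "hand": 1,
  "newtons": 30
}}

```text
time: 1.55
ee_pos: [0.0873, 0.3339, 0.3511]
eef_rot: [0.127, 0.992, 0.0, 0.0]
ft_force: [0.2, 0.6, 0.1]
width: 0.0016
grip_force: 0.0
```

```bash
python3 - <<'E'
from h import *
st=r.read_state(); print(st["joint_positions"].round(2) if hasattr(st["joint_positions"],"round") else st["joint_positions"],st["ee_pos"],st["ft_force"],st["width"])
c=vision.camera("top"); s=vision.camera("scene")
print("lidfront",w(c,262.5,217.2,.065),w(c,354,220,.065))
for q in [(268,166),(275.3,164.7),(296,225),(305,220)]: print("scene",q,w(s,*q,.07))
cv2.imwrite("pics/s2.png",np.concatenate([cv2.resize(c["color"],(400,300)),cv2.resize(s["color"],(400,300))],1)[:,:,::-1])
E
```

```text
[-1.32 -0.33 -0.1   1.88 -0.03  1.59 -0.09] [0.08728842 0.33388658 0.35105963] [0.2296638  0.63855804 0.06635684] 0.0016227925148018956
lidfront [0.53352835 0.0336652  0.065     ] [ 0.53169825 -0.21017477  0.065     ]
scene (268, 166) [ 0.50283047 -0.20918168  0.07      ]
scene (275.3, 164.7) [ 0.47786949 -0.2060656   0.07      ]
scene (296, 225) [0.51335927 0.05122271 0.07      ]
scene (305, 220) [0.48104817 0.04387554 0.07      ]
```

View pics/s2.png

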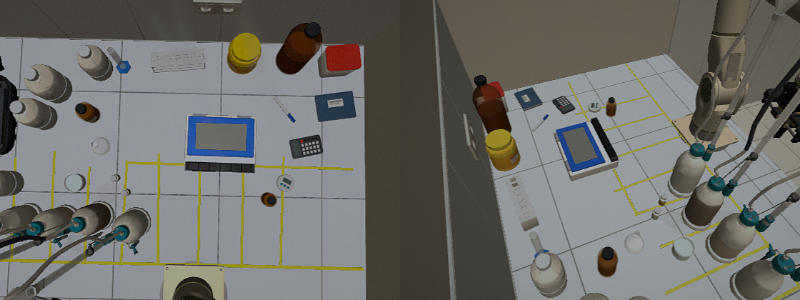

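The arm retracts fine, and the camera matches j1 ≈ −azimuth. The fixed rail centre comes out at about (0.493, -0.087), with y along world y. I'll retract further and turn the hand tangential before swinging past the burettes.

Emit:
{"op": "drive_tool", "data": {
  "series": [
    [[-0.2, -0.8, 0.5], 9],
    [[-0.2, -0.8, 0.5], 9],
    [[-0.2, -0.8, 0.5], 9],
    [[-0.2, -0.8, 0.5], 9],
    [[-0.2, -0.8, 0.5], 9],
    [[-0.2, -0.8, 0.5], 9],
    [[-0.2, -0.8, 0.5], 9],
    [[-0.2, -0.8, 0.5], 9],
    [[-0.2, -0.8, 0.5], 9],
    [[-0.2, -0.8, 0.5], 9]
  ]
}}

```text
time: 2.9
ee_pos: [0.0678, 0.2581, 0.4001]
eef_rot: [-0.596, 0.803, 0.0, -0.0]
ft_force: [-0.5, -0.2, -0.1]
width: 0.0006
grip_force: 0.0
```

```bash
python3 - <<'E'
from h import *
st=r.read_state(); print(np.round(st["joint_positions"],2),st["ee_pos"],st["ft_force"])
p=st["ee_pos"]; R=np.hypot(p[0],p[1]); a0=np.arctan2(p[1],p[0])
A=np.linspace(a0,np.radians(-10),11); X=np.c_[R*np.cos(A),R*np.sin(A)]*100
print(R,np.degrees(a0),np.diff(X,axis=0).round(1).tolist())
E
```

```text
[-1.3  -0.5  -0.11  1.88 -0.05  1.76  1.45] [0.06775286 0.258124   0.40009748] [-0.47584393 -0.19194205 -0.08361757]
0.26686785212298236 75.29266928189476 [[3.8, -1.3], [3.5, -1.8], [3.2, -2.3], [2.8, -2.8], [2.4, -3.2], [1.9, -3.5], [1.3, -3.7], [0.8, -3.9], [0.2, -4.0], [-0.4, -3.9]]
```

Emit:
{"op": "drive_tool", "data": {
  "series": [
    [[3.8, -1.3, 1.5], -8.5],
    [[3.5, -1.8, 1.0], -8.5],
    [[3.2, -2.3, 1.0], -8.5],
    [[2.8, -2.8, 1.0], -8.5],
    [[2.4, -3.2, 0.5], -8.5],
    [[1.9, -3.5, 0], -8.5],
    [[1.3, -3.7, 0], -8.5],
    [[0.8, -3.9, 0], -8.5],
    [[0.2, -4.0, 0], -8.5],
    [[-0.4, -3.9, 0], -8.5]
  ]
}}

```text
time: 4.15
ee_pos: [0.2639, -0.0477, 0.4496]
eef_rot: [0.109, 0.994, -0.0, -0.0]
ft_force: [0.8, -0.9, -0.1]
width: 0.0005
grip_force: 0.0
```

```bash
python3 - <<'E'
from h import *
st=r.read_state(); print(np.round(st["joint_positions"],2),st["ee_pos"],st["eef_rot"],st["ft_force"],st["torque"])
E
```

```text
[-0.13 -0.49  0.07  1.77  0.04  1.86  1.3 ] [ 0.26393449 -0.04767265  0.4496182 ] [ 1.09083712e-01  9.94032563e-01 -2.41159589e-05 -7.90162177e-05] [ 0.79699079 -0.9180365  -0.07876946] [-0.01042042 -0.01050646 -0.03448658]
```

Emit:
{"op": "drive_tool", "data": {
  "series": [
    [[2.3, 0.6, -3.4], -8],
    [[2.3, 0.6, -3.4], -8],
    [[2.3, 0.6, -3.4], -8],
    [[2.3, 0.6, -3.4], -8],
    [[2.3, 0.6, -3.4], -9],
    [[2.3, 0.6, -3.4], -9],
    [[2.3, 0.6, -3.4], -9],
    [[2.3, 0.6, -3.4], -9],
    [[2.3, 0.6, -3.4], -9],
    [[2.3, 0.7, -3.4], 0]
  ]
}}

```text
time: 5.4
ee_pos: [0.4945, 0.0149, 0.1082]
eef_rot: [0.703, 0.711, 0.0, -0.0]
ft_force: [0.0, -0.3, 0.4]
width: 0.0005
grip_force: 0.0
```

```bash
python3 - <<'E'
from h import *
st=r.read_state(); print(np.round(st["joint_positions"],2),st["ee_pos"],st["eef_rot"],st["ft_force"])
c=vision.camera("top"); s=vision.camera("scene")
a=cv2.resize(c["color"][190:280,240:380],(560,360),interpolation=2);b=cv2.resize(s["color"][140:260,200:340],(420,360),interpolation=2)
cv2.imwrite("pics/s3.png",cv2.resize(np.concatenate([a,b],1),(800,294))[:,:,::-1])
print(px(c,[.494,.013,.07]),px(s,[.494,.013,.07]))
E
```

```text
[-0.01  0.16 -0.13  1.94  0.02  1.04 -0.13] [0.49448071 0.01487289 0.10817439] [ 7.03235099e-01  7.10957375e-01  3.14304857e-06 -7.86031699e-05] [ 0.04673087 -0.29410681  0.42230782]
[269.80168201 232.19222081] [296.8773177  213.68377402]
```

View pics/s3.png

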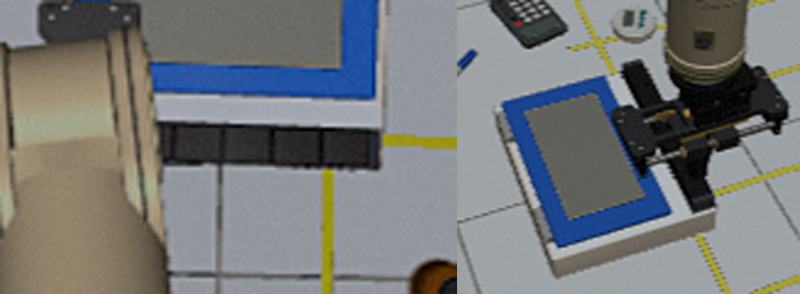

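The fingertip is over the +y end piece of the rail (crop position about (690,190)). Now I'll lower it gently.

Emit:
{"op": "drive_tool", "data": {
  "series": [
    [[0, -0.2, -0.7], 0],
    [[0, 0, -0.7], 0],
    [[0, 0, -0.7], 0],
    [[0, 0, -0.5], 0],
    [[0, 0, -0.1], 0],
    [[0, 0, -0.1], 0],
    [[0, 0, -0.1], 0],
    [[0, 0, -0.1], 0],
    [[0, 0, -0.1], 0],
    [[0, 0, 0], 0]
  ]
}}

```text
time: 6.75
ee_pos: [0.4935, 0.0127, 0.0789]
eef_rot: [0.702, 0.712, -0.0, 0.0]
ft_force: [-1.0, 0.5, -0.3]
width: 0.001
grip_force: 0.0
```

Emit:
{"op": "drive_tool", "data": {
  "series": [
    [[0, 0, 0], 0],
    [[0, 0, 0], 0],
    [[0, 0, -0.05], 0],
    [[0, 0, -0.05], 0],
    [[0, 0, -0.05], 0],
    [[0, 0, -0.05], 0],
    [[0, 0, 0], 0],
    [[0, 0, 0], 0],
    [[0, 0, 0], 0],
    [[0, 0, 0], 0]
  ]
}}

```text
time: 8.0
ee_pos: [0.4936, 0.0127, 0.077]
eef_rot: [0.702, 0.712, 0.0, 0.0]
ft_force: [0.2, 0.6, 0.6]
width: 0.0001
grip_force: 0.8
```

```bash
python3 - <<'E'
from h import *
st=r.read_state(); print(np.round(st["joint_positions"],2),st["ee_pos"],st["ft_force"])
E
```

```text
[-0.01  0.2  -0.12  1.97  0.03  0.97 -0.13] [0.49358073 0.01274238 0.07696695] [0.1837251  0.61677952 0.55223969]
```

Emit:
{"op": "drive_tool", "data": {
  "series": [
    [[0, 0, -0.05], 0],
    [[0, 0, -0.05], 0],
    [[0, 0, -0.05], 0],
    [[0, 0, -0.05], 0],
    [[0, 0, 0], 0],
    [[0, 0, 0], 0],
    [[0, 0, 0], 0],
    [[0, 0, 0], 0],
    [[0, 0, 0], 0],
    [[0, 0, 0], 0]
  ]
}}

```text
time: 9.25
ee_pos: [0.4936, 0.0127, 0.075]
eef_rot: [0.702, 0.712, 0.0, 0.0]
ft_force: [0.4, -0.1, 2.1]
width: 0.0006
grip_force: 1.0
```

Emit:
{"op": "drive_tool", "data": {
  "series": [
    [[0, 0, -0.05], 0],
    [[0, 0, -0.05], 0],
    [[0, 0, -0.05], 0],
    [[0, 0, -0.05], 0],
    [[0, 0, 0], 0],
    [[0, 0, 0], 0],
    [[0, 0, 0], 0],
    [[0, 0, 0], 0],
    [[0, 0, 0], 0],
    [[0, 0, 0], 0]
  ]
}}

```text
time: 10.5
ee_pos: [0.4936, 0.0127, 0.073]
eef_rot: [0.702, 0.712, 0.0, 0.0]
ft_force: [0.5, -0.3, 2.7]
width: 0.0004
grip_force: 1.2
```

At 5 mm down the force is only 2.7 N, so this +y end piece is the sprung cover. I'll press it to its stop.

Emit:
{"op": "drive_tool", "data": {
  "series": [
    [[0, 0, -0.1], 0],
    [[0, 0, -0.1], 0],
    [[0, 0, -0.1], 0],
    [[0, 0, -0.1], 0],
    [[0, 0, -0.1], 0],
    [[0, 0, -0.05], 0],
    [[0, 0, -0.05], 0],
    [[0, 0, 0], 0],
    [[0, 0, 0], 0],
    [[0, 0, 0], 0]
  ]
}}

```text
time: 11.75
ee_pos: [0.4936, 0.0128, 0.067]
eef_rot: [0.702, 0.712, 0.0, 0.0]
ft_force: [0.4, -0.1, 3.5]
width: 0.0001
grip_force: 1.8
```

```bash
python3 - <<'E'
from h import *
s=vision.camera("scene");c=vision.camera("top")
a=cv2.resize(c["color"][150:260,240:380],(490,385),interpolation=2);b=cv2.resize(s["color"][150:260,200:310],(310,385),interpolation=2)
cv2.imwrite("pics/s4.png",np.concatenate([a,b],1)[:,:,::-1])
E
```

```text
(no output)
```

View pics/s4.png

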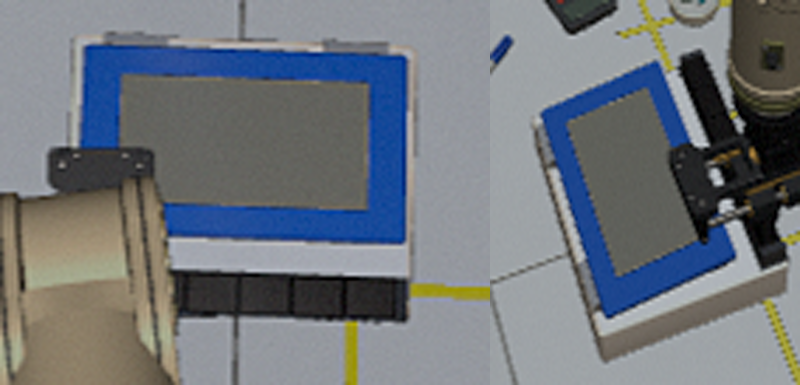

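The lid now stands proud: in the scene crop its right side, around (700,230), is lifted, which fits about 11 mm of depth. I'll press the last bit.

Emit:
{"op": "drive_tool", "data": {
  "series": [
    [[0, 0, -0.05], 0],
    [[0, 0, 0], 0],
    [[0, 0, -0.05], 0],
    [[0, 0, 0], 0],
    [[0, 0, 0], 0],
    [[0, 0, 0], 0],
    [[0, 0, 0], 0],
    [[0, 0, 0], 0],
    [[0, 0, 0], 0],
    [[0, 0, 0], 0]
  ]
}}

```text
time: 13.1
ee_pos: [0.4936, 0.0127, 0.0663]
eef_rot: [0.702, 0.712, 0.0, 0.0]
ft_force: [-0.8, -0.0, 8.4]
width: 0.0004
grip_force: 4.3
```

The force jumped to 8.4 N and z stopped following the command, so the release is on its stop. Handing in while holding it there.

```bash
python3 - <<'E'
from h import *
print(r.read_state()["ft_force"]); print(r.close_job())
E
```

```text
[-0.7659847  -0.02123354  8.43596023]
the job is handed in; nothing more can be done
None
```

The hidden release was the +y end piece (y = +100 mm); I handed the job in with the fingertip holding it at its stop at about 8 N, the lid visibly ajar and no bystander touched, though no verdict came back.

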